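Switch on the centrifuge supply with its key

TASK

Take the red key from its sloping rest, stand it blade down in the slot of the brass barrel on the grey switch box and push it fully home, then let go of it. Take hold of it again and turn it clockwise, seen from above, from the red mark all the way to its stop at the green mark, and leave it upright and fully home in the switch. Do not disturb the brown bottle, the tin and the white cup standing between them.

Things in the scene. Friction and masses are not known exactly. Their poses are not given: they have to be found in the camera images.
- key: Loose key, 60 to 96 g: flat red bow 52 long x 30 wide x 12 mm thick, flat steel blade 30 x 16 x 6 mm in the same plane. Origin: centre of the bow's lower wide face; x along the key to the tip, y across its width, z out of its upper face. Bow x -26 to 26, y -15 to 15, z 0 to 12 mm; blade x 26 to 56, y -8 to 8, z 3 to 9. Starts blade downhill at 30 degrees, width level. Fits the slot either way.
- key_tip (a point): Centre of the end of the key's blade, at (56, 0, 6) mm in the key's frame; same axes as the key.
- key_grip (a point): Point inside the bow at (-6, 0, 6) mm in the key's frame, 32 mm from the bow's shoulder; a good place to pinch across the 30 mm width; same axes as the key.
- key_rest: Fixed black key rest: a bar 22 mm wide (narrower than the bow: fingers can pass on both sides) sloping down 30 degrees towards the rest's +x. Origin on the bench under the bow's centre; the slope's face is 50 mm above it. The blade lies between two low cheeks, its tip up to 1 mm from a 10 mm high lip at the low end; lift the key upwards to take it out.
- console: Fixed grey switch box 170 (x) x 200 (y) x 62 mm high; origin at the centre of its underside, on the bench. The brass barrel stands in a round well at the middle of its top. A red mark lies on its top towards +x of the barrel (off), a green one towards -y (on).
- barrel_mouth (a point): Centre of the slot's mouth on the barrel's flat top, 66 mm above the bench (4 mm proud of the box). Turns with the barrel: z up, y along the slot's long side. Slot 18.6 (y) x 8.6 (x) mm, 36 deep, 3 mm chamfer; barrel top 28 (x) x 32 (y) mm. Fully home, the bow's shoulder rests on this face with 30 mm of blade inside, its width along y; about 0.16 rad of play about z.
- barrel (a joint): Turn of the barrel in rad, growing clockwise seen from above: 0 = its small red index (on its +x) at the box's red mark, 1.57 = at the green mark and hard against its stop. Starts between 0 and 0.35. It stays where it is left; turning takes about 0.04 N m.
- stain_bottle: Loose amber bottle, 52 mm across, 100 mm high, origin at the centre of its base, z up. Leave alone.
- tin: Loose steel tin, 68 mm across, 60 mm high, origin at the centre of its base. Leave alone.
- specimen_cup: Loose white cup, 60 mm across, 55 mm high, origin at the centre of its base. Leave alone.

How it is judged:
On the way:
1. The key stands in the slot, fully home, released, with the barrel still near off (z of key_tip in the frame of barrel_mouth below -0.026 m and horizontal distance between key_tip and barrel_mouth below 0.005 m and angle between the x axis of key and the z axis of barrel_mouth, either way round below 0.15 rad and contact force between the fingers and key below 0.2 N and value of joint barrel below 0.7 rad), for 0.2 s.
At the end, for the whole second after the job is handed in: The barrel is turned to the green mark (more than 1.42 of 1.57 rad), and the key is still in the slot, at least 26 mm deep and centred within 5 mm, upright within 0.15 rad, at rest (value of joint barrel above 1.42 rad and z of key_tip in the frame of barrel_mouth below -0.026 m and horizontal distance between key_tip and barrel_mouth below 0.005 m and angle between the x axis of key and the z axis of barrel_mouth, either way round below 0.15 rad and linear speed of key below 0.02 m/s); the robot touches nothing.
It fails at once if The stain bottle, tin or specimen cup is pushed more than 25 mm from its place or tipped (distance of any of stain_bottle, tin, specimen_cup from where it was at the start of the episode above 0.025 m or angle between any of stain_bottle, tin, specimen_cup's own z axis and vertical above 0.5 rad).
It also fails if it takes over 69 s, if anything falls off the work surface, if the arm or the gripper's body presses on something with over 40 N, if the wrist force passes 120 N, or if a joint passes its speed limit or range.

ROBOT

A 6-joint arm with a two-finger parallel gripper is mounted at the origin on the work surface. World frame = base frame: x ahead of the robot, y to its left, z up, the work surface at z = 0. Lengths are in m, angles in rad, forces in N, time in s.
With the tool pointing down it reaches from about 0.375 to 0.975 m from the base axis. Payload 3.8 kg.
Tool frame: the origin (TCP) lies at the centre of the arm's flange, where the gripper is bolted on; the fingertips stand 173 mm ahead of it and the grasp point (between the pads) lies 155 mm ahead of it (bot.tip_reach is the distance from the TCP to the fingertips, in m); z points along the fingers, y is the line along which they close (so a half turn about z gives the same grasp; the last joint's range is limited). The gripper opens to 85 mm and grips with 20 to 120 N. Pads are 22 mm wide; open, the fingers measure 114 mm over their backs; the gripper's body (76 mm by 85 mm) begins 54 mm behind the grasp point. The pads swing forward as they close: fully open they stand 13 mm farther back than shut.
Start: joints at [1.11, 0.264, 1.604, -0, 1.274, -0.037], TCP at [0.278, 0.615, 0.405] pointing down, gripper open.
Joint ranges: [-2.63, 2.63], [-0.94, 2.18], [0.31, 2.57], [-1.31, 4.45], [0, 2.66], [-2.55, 2.55]. Speed limits (rad/s): [2.57, 2.57, 3.14, 3.14, 3.14, 3.14].

INTERFACE

Orientations are given as a rotation vector (axis times angle).
In Python, from workcell import bot gives the robot as it stands.
- The arm moves only by the tool drive_tool, never from a script. Its arguments are lists of equal length, an entry for each row: "claw": the finger opening in mm, from 0 to 85.4; "slide": the shift along the world's x, y, z each as a share of 0.5 m, from -1 to 1, a list of three; "yaw": the turn about the world's z as a share of 180 degrees, from -1 to 1. A call has 1 to 8 rows; each row is the pose to reach, as a shift and turn from the pose commanded when the call began, turning the shorter way round; what a row does not reach only later rows make up. A row lasts 1/12 s, in which the tool goes at most 41.7 mm and 7.16 degrees, less where a joint would pass 70% of its speed; a pose out of reach is approached as far as the arm can. A call with a number of a shift or a turn outside -1 to 1 is refused whole. A call with a gripper value outside its range is refused whole. The fingers move at their own pace and stop on an object; "newtons" is the grip in N (left out, the last holds). Time passes only in rows, so rows that repeat a pose let the fingers close. It gives the time, the measured TCP pose, the force, the opening and the grip force at its end, in the units of the state.
- bot.read_state(): the state, without advancing time (a new reading comes with each control period).
- bot.read_camera(name): name is "scene" or "side" or "wrist"; returns a dict with "color" (480x640x3 uint8, red, green, blue), "depth" (480x640 float32, m along the optical axis (not along the pixel's ray), 0 where there is no reading), "mtx" (3x3 intrinsics, pixels), "eye" and "rotation" of the camera in the world. Camera axes: x right, y up, looking along -z (the intrinsics and any distortion apply to the point x, -y, -z); pixel columns grow to the right and rows downward; lengths in m; the calibration is good to about 2 mm. A picture is of the moment at which its call begins.
- bot.finish_job(): hands the job in; it is judged then, once.
The state is a dict: "time": time; "q": joint angles; "joint_vel": joint speeds; "joint_torque": joint torques, N m; "tool_pos": TCP position; "tcp_rot": TCP orientation; "wrist_force": force on the tool from outside, world axes, zero at the start; "torque": the same for the moment, N m; "width": opening from 0.0 (shut) to 1.0 (fully open); "grip_force": force on a finger pad.
Only numpy, scipy, OpenCV 4.12 (cv2) and the standard library are available. Lean on these libraries where they do the work, as an engineer would, in place of code of your own. Each camera call takes 0.05 s, during which the arm holds its last target. There are 200 camera calls.

## Working session

There is one attempt and no reset: what is moved stays moved. The work goes in short steps, Python scripts to look and compute and a tool call to move; the robot and the scene stay as the last step left them, time stands still between calls to the robot, and variables do not carry over. Pictures are saved under pics/ and viewed, at most 14 in all, crops included, and the job is handed in when it is done.

Besides the shell and the picture viewer there is one more tool, called after "Request:" by a JSON object that holds its "fn" and its "kwargs". drive_tool: Moves the arm, as the interface text tells. Shift numbers are shares of 0.5 m and turn numbers shares of 180 degrees, none past 1 either way. Its arguments: {"type":"object","properties":{"claw":{"type":"array","items":{"type":"number"}},"slide":{"type":"array","items":{"type":"array","items":{"type":"number"}}},"yaw":{"type":"array","items":{"type":"number"}},"newtons":{"type":"number"}},"required":["claw","slide","yaw"]}

```bash
ls; mkdir -p pics
cat > h.py <<'E'
import numpy as np, cv2
from workcell import bot
def pts(c):
    d=c["depth"]; K=np.array(c["mtx"]); v,u=np.mgrid[0:480,0:640]
    P=np.stack([(u-K[0,2])/K[0,0]*d,-(v-K[1,2])/K[1,1]*d,-d],-1)
    return P@np.array(c["rotation"]).T+np.array(c["eye"])
def save(c,n): cv2.imwrite("pics/"+n,c["color"][...,::-1])
E
python3 - <<'E'
from h import *
import pickle
for n in["scene","side"]:
    c=bot.read_camera(n); save(c,n+"0.png"); pickle.dump(c,open(n+"0.pkl","wb")); print(n,c["eye"],np.round(c["rotation"],3).tolist(),np.array(c["mtx"]).tolist(),[k for k in c])
s=bot.read_state(); print(s)
E
```

```text
pics
scene [0.98474638 0.34827046 0.66704793] [0.376, 0.818, 2.11] [[462.5431317389767, 0.0, 324.10296835144646], [0.0, 462.5431317389767, 247.4924558168683], [0.0, 0.0, 1.0]] ['color', 'depth', 'mtx', 'eye', 'rotation']
side [ 0.4955145  -0.77338637  0.78068579] [0.852, -0.042, -0.125] [[592.6648970234322, 0.0, 320.96813794326937], [0.0, 592.6648970234322, 243.0359907130767], [0.0, 0.0, 1.0]] ['color', 'depth', 'mtx', 'eye', 'rotation']
{'time': 0.1, 'q': array([ 1.11008208e+00,  2.64679386e-01,  1.60522712e+00, -1.27054734e-06,
        1.27370416e+00, -3.68656660e-02]), 'joint_vel': array([ 5.40213901e-04, -2.34411448e-03, -2.71349438e-03, -3.74201886e-04,
        7.22601073e-06, -5.61344619e-04]), 'joint_torque': array([ 1.90625829e-04, -5.16708362e+01, -3.68590093e+01, -2.24471078e-04,
        6.31684190e-03,  1.03896301e-05]), 'tool_pos': array([0.27745319, 0.61500618, 0.40349069]), 'tcp_rot': array([-0.66070225, -3.07082286,  0.00307227]), 'wrist_force': array([-0.04732245,  1.02336637, -0.67510038]), 'torque': array([-0.03153795, -0.01789514,  0.02886071]), 'grip_force': 0.0, 'width': 1.0008985508835477}
```

View pics/scene0.png

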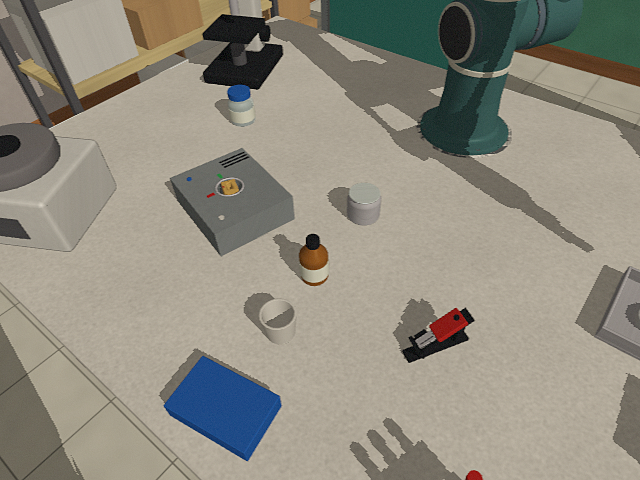

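View pics/side0.png

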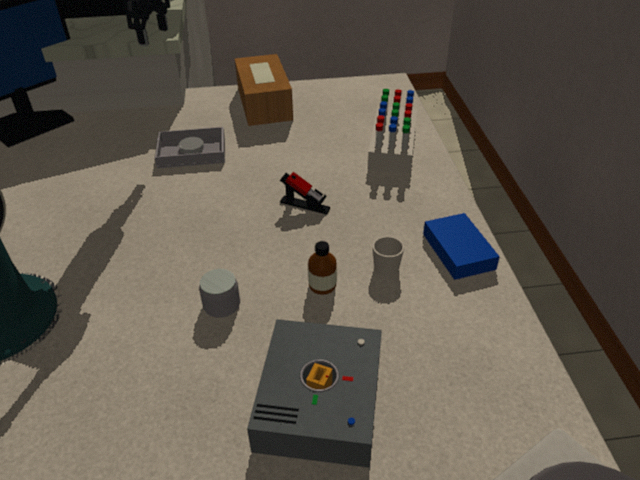

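The key lies at about (440,328) in the scene view and (300,185) in the side view. The barrel is at (230,187) and (318,375), with the bottle, tin and cup between them. Next I measure these positions.

```bash
cat >> h.py <<'E'
from scipy.spatial.transform import Rotation as R
def fixrot(c):
    r=np.array(c["rotation"]); 
    if r.shape==(3,): c["rotation"]=R.from_rotvec(r).as_matrix()
    return c
def cam(n): return fixrot(bot.read_camera(n))
def ray(c,u,v,z):
    K=np.array(c["mtx"]); d=c["rotation"]@np.array([(u-K[0,2])/K[0,0],-(v-K[1,2])/K[1,1],-1]); e=np.array(c["eye"])
    return e+d*(z-e[2])/d[2]
def masks(c):
    r,g,b=[c["color"][...,i].astype(int) for i in range(3)]
    return dict(red=(r>90)&(g<0.4*r)&(b<0.4*r), brass=(r>120)&(g>0.5*r)&(g<0.85*r)&(b<0.5*r), green=(g>90)&(r<0.6*g)&(b<0.7*g))
def blobs(c,m,mina=4):
    n,l,s,ce=cv2.connectedComponentsWithStats(m.astype(np.uint8),connectivity=8)
    P=pts(c); out=[]
    for i in range(1,n):
        if s[i,4]>=mina: k=(l==i)&(c["depth"]>0); out.append((s[i,4],ce[i].round(1),np.median(P[k],0).round(4) if k.any() else None,k))
    return out
E
python3 - <<'E'
from h import *
import pickle
for n in["scene","side"]:
    c=fixrot(pickle.load(open(n+"0.pkl","rb"))); P=pts(c)
    for k,m in masks(c).items():
        for a,ce,p,kk in blobs(c,m):
            x=p
            if p is not None and 0.1<p[0]<1 and abs(p[1])<.7 and p[2]<.15: 
                print(n,k,a,ce,p)
                if k=="red" and a>100:
                    q=P[kk]; q=q[np.linalg.norm(q-p,axis=1)<.05]; u,s,v=np.linalg.svd(q-q.mean(0)); print(' mean',q.mean(0),'axes',v.round(3).tolist(),s)
    # console top
    k=(abs(P[...,2]-.062)<.006)&(c["depth"]>0)&(P[...,0]>.1)&(P[...,0]<1)&(abs(P[...,1])<.6)
    for a,ce,p,kk in blobs(c,k,300):
        pp=P[kk][:,:2].astype(np.float32); print(n,'top',a,ce,p,cv2.minAreaRect(pp))
# bench check
    k=(c["depth"]>0)&(abs(P[...,2])<.02); print(np.median(P[k][:,2]))
    for nm,uv in dict(scene=dict(bottle=(313,245),tin=(364,195),cup=(277,310)),side=dict(bottle=(322,248),tin=(219,285),cup=(388,248)))[n].items(): print(nm,P[uv[1],uv[0]])
E
```

```text
scene red 20 [210.2 194.7] [ 0.5913 -0.2575  0.0648]
scene red 660 [447.8 325. ] [0.5744 0.2517 0.0612]
 mean [0.57417149 0.25208336 0.06141127] axes [[0.735, -0.461, -0.498], [-0.484, -0.87, 0.09], [0.475, -0.175, 0.863]] [0.37691924 0.23412682 0.05025027]
scene red 118 [473.8 475.3] [0.7646 0.3758 0.1089]
 mean [0.7644954  0.37616911 0.10894921] axes [[0.663, -0.747, -0.046], [-0.748, -0.659, -0.08], [-0.029, -0.087, 0.996]] [0.04625419 0.0291176  0.01094152]
scene brass 192 [229.5 186.8] [ 0.5522 -0.2442  0.0664]
scene brass 307 [317.5 257.1] [0.5951 0.0145 0.0708]
scene green 18 [219.4 175.6] [ 0.5403 -0.2853  0.0647]
scene top 5802 [230.3 190.8] [ 0.5588 -0.2337  0.0636] ((0.5499047636985779, -0.2455209195613861), (0.20493772625923157, 0.1721794605255127), 74.31697845458984)
scene top 645 [ 61.7 212.1] [ 0.8035 -0.4511  0.062 ] ((0.7774942517280579, -0.45536214113235474), (0.1000802218914032, 0.22938881814479828), 86.99066162109375)
scene top 556 [364.5 193.4] [ 0.4035 -0.0203  0.0616] ((0.40118199586868286, -0.021859176456928253), (0.06107749044895172, 0.061023592948913574), 35
[... 1357 characters left out ...]
31 0.4689 0.1032]
side green 11 [394.7 110.5] [0.8141 0.4376 0.1039]
side green 15 [406.7 118.9] [0.8329 0.3935 0.1038]
side green 15 [405.4 126.2] [0.8222 0.3594 0.1046]
side green 38 [314.6 398.8] [ 0.5391 -0.2866  0.0603]
side top 610 [216.5 281.4] [ 0.3986 -0.026   0.0577] ((0.39914271235466003, -0.025513112545013428), (0.060913365334272385, 0.061664581298828125), 27.824377059936523)
side top 12999 [318.1 383. ] [ 0.5483 -0.2629  0.0598] ((0.5494623780250549, -0.2473948746919632), (0.20392955839633942, 0.17054536938667297), 74.4045639038086)
-0.0024888727914198494
bottle [ 0.58621022 -0.00872189  0.09620109]
tin [ 0.4038413  -0.03759285  0.05957694]
cup [0.7199203  0.04978982 0.02790103]
```

Request:
{"fn": "drive_tool", "kwargs": {"claw": [85,85,85,85,85,85,85,85], "slide": [[0.289,-0.361,-0.03],[0.289,-0.361,-0.03],[0.289,-0.361,-0.03],[0.289,-0.361,-0.03],[0.289,-0.361,-0.03],[0.289,-0.361,-0.03],[0.289,-0.361,-0.03],[0.289,-0.361,-0.03]], "yaw": [-0.036,-0.036,-0.036,-0.036,-0.036,-0.036,-0.036,-0.036]}}

```text
time: 0.77
tool_pos: [0.4228, 0.4335, 0.3891]
tcp_rot: [-0.838, -3.027, 0.001]
wrist_force: [-0.5, 0.3, 0.7]
width: 0.991
grip_force: 0.0
```

Request:
{"fn": "drive_tool", "kwargs": {"claw": [85,85,85,85,85,85,85,85], "slide": [[0.289,-0.361,-0.03],[0.289,-0.361,-0.03],[0.289,-0.361,-0.03],[0.289,-0.361,-0.03],[0.289,-0.361,-0.03],[0.289,-0.361,-0.03],[0.289,-0.361,-0.03],[0.289,-0.361,-0.03]], "yaw": [0,0,0,0,0,0,0,0]}}

```text
time: 1.43
tool_pos: [0.5668, 0.2545, 0.3742]
tcp_rot: [-0.835, -3.027, -0.0]
wrist_force: [0.1, -0.4, 0.3]
width: 0.995
grip_force: 0.0
```

Run:
```python
from h import *
c=cam("wrist"); save(c,"w1.png"); s=bot.read_state(); print(s["tool_pos"],s["tcp_rot"],R.from_rotvec(s["tcp_rot"]).as_matrix()[:,1],c["eye"],c["rotation"])
P=pts(c)
for a,ce,p,kk in blobs(c,masks(c)["red"],100):
    q=P[kk]; q=q[np.linalg.norm(q-p,axis=1)<.05]; u,sv,v=np.linalg.svd(q-q.mean(0),full_matrices=False); print(a,ce,p,q.mean(0),v.round(3).tolist(),sv)
    pl=[ray(c,*b,0.0604)[:2] for b in cv2.boxPoints(cv2.minAreaRect(np.argwhere(kk)[:,::-1].astype(np.float32)))]; print(np.round(pl,4), cv2.minAreaRect(q[:,:2].astype(np.float32)))
```

```text
[0.56623025 0.25526503 0.37435297] [-8.32838936e-01 -3.02788730e+00 -5.89425096e-04] [5.11420311e-01 8.59330707e-01 2.91964374e-05] [0.50171508 0.29413942 0.3435294 ] [[ 5.13082817e-01 -8.21265789e-01 -2.49536623e-01]
 [ 8.58339044e-01  4.91032710e-01  1.48798395e-01]
 [ 3.27612734e-04 -2.90532926e-01  9.56864939e-01]]
2396 [314.9 230.9] [0.5666 0.2531 0.0637] [0.56682331 0.25353903 0.06251262] [[0.775, -0.457, -0.436], [-0.508, -0.861, 0.001], [0.376, -0.221, 0.9]] [0.78487017 0.40742629 0.1004697 ]
[[0.5415 0.2515]
 [0.5563 0.2764]
 [0.5939 0.2545]
 [0.5784 0.2286]] ((0.5718055963516235, 0.25063201785087585), (0.02848859317600727, 0.05561184138059616), 59.218994140625)
121 [634.  394.2] [0.7583 0.3826 0.1063] [0.75870085 0.38233469 0.10453695] [[-0.09, 0.384, -0.919], [0.67, 0.706, 0.229], [0.737, -0.596, -0.321]] [0.03917083 0.01790808 0.01386684]
[[0.7944 0.3961]
 [0.7973 0.4043]
 [0.8159 0.4007]
 [0.813  0.3924]] ((0.7586134672164917, 0.38156282901763916), (0.007044472731649876, 0.006016414612531662), 35.899871826171875)
```

View pics/w1.png

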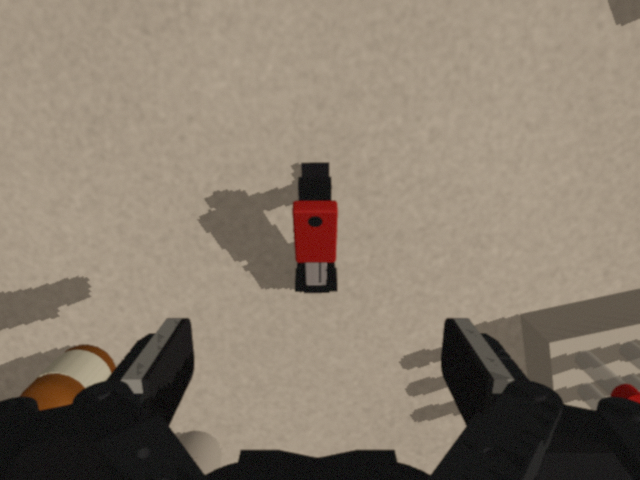

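The wrist view shows the key at (315,231), midway between the fingers and lined up with them. Next I descend and grip at 20 N.

Request:
{"fn": "drive_tool", "kwargs": {"claw": [70,70,70,70,70,70,70,70], "slide": [[0.002,-0.003,-0.08],[0.002,-0.003,-0.16],[0.002,-0.003,-0.22],[0.002,-0.003,-0.27],[0.002,-0.003,-0.3],[0.002,-0.003,-0.325],[0.002,-0.003,-0.325],[0.002,-0.003,-0.325]], "yaw": [0,0,0,0,0,0,0,0], "newtons": 20}}

```text
time: 2.15
tool_pos: [0.5669, 0.254, 0.212]
tcp_rot: [-0.83, -3.029, 0.0]
wrist_force: [0.2, 0.7, 1.1]
width: 0.82
grip_force: 0.0
```

Request:
{"fn": "drive_tool", "kwargs": {"claw": [20,20,20,20,20,20,20,20], "slide": [[0,0,0],[0,0,0],[0,0,0],[0,0,0],[0,0,0],[0,0,0],[0,0,0],[0,0,0]], "yaw": [0,0,0,0,0,0,0,0]}}

```text
time: 2.82
tool_pos: [0.5684, 0.253, 0.2139]
tcp_rot: [0.833, 3.027, 0.003]
wrist_force: [-1.0, -0.0, 6.7]
width: 0.35
grip_force: 21.1
```

Request:
{"fn": "drive_tool", "kwargs": {"claw": [20,20,20,20,20,20,20,20], "slide": [[0.004,-0.002,0.005],[0.008,-0.005,0.011],[0.012,-0.007,0.016],[0.016,-0.009,0.022],[0.02,-0.012,0.027],[0.025,-0.015,0.032],[0.03,-0.018,0.037],[0.036,-0.021,0.041]], "yaw": [0,0,0,0,0,0,0,0]}}

```text
time: 3.48
tool_pos: [0.5857, 0.2419, 0.2326]
tcp_rot: [0.833, 3.029, -0.001]
wrist_force: [0.3, 0.4, 0.3]
width: 0.345
grip_force: 20.0
```

Run:
```python
from h import *
c=cam("side"); s=bot.read_state(); print(s["tool_pos"],s["wrist_force"],s["grip_force"])
cc=cv2.resize(c["color"][120:240,240:400],None,fx=4,fy=4,interpolation=cv2.INTER_CUBIC)
c2=cam("scene"); d=cv2.resize(c2["color"][250:370,360:520],None,fx=4,fy=4,interpolation=cv2.INTER_CUBIC)
cv2.imwrite("pics/a1.png",cv2.resize(np.hstack([cc,d]),(800,300))[...,::-1])
```

```text
[0.58669361 0.24172572 0.23333254] [ 1.13479444 -0.46834787 -0.23473581] 20.044409036636353
```

View pics/a1.png

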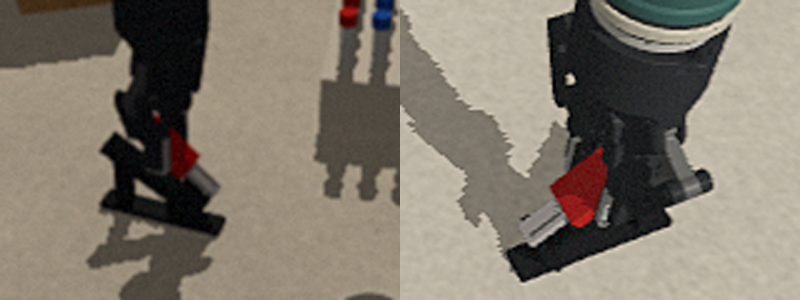

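In both crops the tip is up over the lip, and the key has turned only partly. I'll stand it up against the robot-facing wall of the switch box instead, so I lift, travel there and measure its tilt.

Request:
{"fn": "drive_tool", "kwargs": {"claw": [20,20,20,20,20,20,20,20], "slide": [[0,0,0.08],[0,0,0.16],[0,0,0.24],[0,0,0.32],[-0.03,-0.07,0.334],[-0.06,-0.14,0.334],[-0.09,-0.21,0.334],[-0.12,-0.28,0.334]], "yaw": [0,0,0,0,0.02,0.04,0.06,0.084]}}

```text
time: 4.25
tool_pos: [0.5249, 0.101, 0.4003]
tcp_rot: [0.421, 3.112, -0.0]
wrist_force: [1.1, -0.6, -0.6]
width: 0.345
grip_force: 20.3
```

Request:
{"fn": "drive_tool", "kwargs": {"claw": [20,20,20,20,20,20,20,20], "slide": [[-0.03,-0.07,0],[-0.06,-0.14,0],[-0.09,-0.21,0],[-0.12,-0.28,0],[-0.15,-0.35,0],[-0.18,-0.42,0],[-0.21,-0.49,0],[-0.24,-0.56,0]], "yaw": [0,0,0,0,0,0,0,0]}}

```text
time: 4.92
tool_pos: [0.4043, -0.1793, 0.4]
tcp_rot: [0.427, 3.111, -0.001]
wrist_force: [1.0, -0.0, -1.3]
width: 0.346
grip_force: 20.3
```

Request:
{"fn": "drive_tool", "kwargs": {"claw": [20,20,20,20], "slide": [[-0.021,-0.05,0],[-0.021,-0.05,0],[-0.021,-0.05,0],[-0.021,-0.05,0]], "yaw": [0,0,0,0]}}

```text
time: 5.25
tool_pos: [0.3951, -0.2026, 0.3997]
tcp_rot: [0.429, 3.112, 0.001]
wrist_force: [-0.6, 0.9, -0.6]
width: 0.345
grip_force: 20.4
```

```bash
cat >> h.py <<'E'
def crop(n,p,h=60,k=4):
    c=cam(n); K=np.array(c["mtx"]); q=c["rotation"].T@(np.array(p)-c["eye"]); u=int(K[0,2]+K[0,0]*q[0]/-q[2]); v=int(K[1,2]+K[1,1]*q[1]/q[2])
    u=min(max(u,h),640-h); v=min(max(v,h),480-h)
    return c,cv2.resize(c["color"][v-h:v+h,u-h:u+h],(400,400),interpolation=cv2.INTER_CUBIC),(u-h,v-h)
E
python3 - <<'E'
from h import *
s=bot.read_state(); T=s["tool_pos"]; Rm=R.from_rotvec(s["tcp_rot"]).as_matrix(); g=T+.155*Rm[:,2]
print(T,Rm[:,1],g)
im=[]
for n in["scene","side"]:
    c,i,o=crop(n,g-[0,0,.02]); im.append(i); P=pts(c); m=masks(c)["red"]
    r,gg,b=[c["color"][...,k].astype(int) for k in range(3)]
    steel=(abs(r-b)<40)&(r>70)
    near=(np.linalg.norm(P-g,axis=-1)<.075)&(c["depth"]>0)
    f=np.array([-Rm[1,1]*-1,0,0]); 
    y=Rm[:,1]; d=np.array([y[1],-y[0],0])
    for nm,mm in (("red",m&near),("steel",steel&near&(abs((P-g)@y)<.013))):
        q=P[mm]-g
        if len(q)>5: print(n,nm,len(q),"d,z,y mm median",(np.median(q@d)*1e3).round(1),(np.median(q[:,2])*1e3).round(1),(np.median(q@y)*1e3).round(1),"fit",np.polyfit(q@d,q[:,2],1).round(3), 'range d',(np.percentile(q@d,[3,97])*1e3).round(1),'z',(np.percentile(q[:,2],[3,97])*1e3).round(1))
cv2.imwrite("pics/b1.png",np.hstack(im)[...,::-1])
E
```

```text
[ 0.39506459 -0.20262555  0.39968595] [2.70572075e-01 9.62699591e-01 4.99260106e-04] [ 0.39511171 -0.20255841  0.24468597]
scene red 181 d,z,y mm median 14.9 -7.5 3.0 fit [-0.794  0.004] range d [-5.1 23.9] z [-16.7   9.4]
scene steel 129 d,z,y mm median 34.8 -26.5 5.0 fit [-0.741 -0.001] range d [23.5 45.8] z [-35.7 -17.1]
side red 193 d,z,y mm median 17.6 -12.5 0.9 fit [-0.82   0.002] range d [10.2 23.8] z [-18.6  -6.8]
side steel 171 d,z,y mm median 34.7 -29.9 -1.1 fit [-0.782 -0.003] range d [24.  45.3] z [-39.  -21.4]
```

View pics/b1.png

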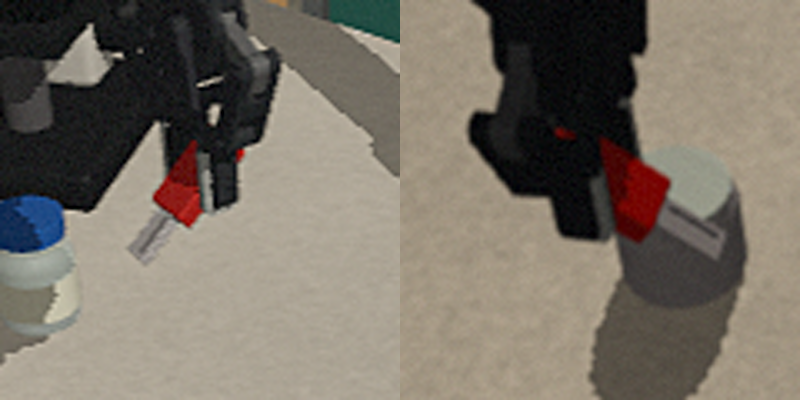

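Both views agree on the tilt, about 39° below level, with the tip 48 mm ahead of and 39 mm below the grip point. Next I lower it in front of the box wall and push it upright along an arc.

Request:
{"fn": "drive_tool", "kwargs": {"claw": [20,20,20,20,20,20,20,20], "slide": [[0,0,-0.08],[0,0,-0.16],[0,0,-0.24],[0,0,-0.3],[0,0,-0.338],[0.02,-0.006,-0.338],[0.04,-0.011,-0.338],[0.04,-0.011,-0.338]], "yaw": [0,0,0,0,0,0,0,0]}}

```text
time: 6.02
tool_pos: [0.4188, -0.209, 0.2329]
tcp_rot: [0.424, 3.107, -0.003]
wrist_force: [0.7, -0.6, -0.2]
width: 0.342
grip_force: 20.4
```

```bash
cat >> h.py <<'E'
def tilt():
    s=bot.read_state(); T=s["tool_pos"]; Rm=R.from_rotvec(s["tcp_rot"]).as_matrix(); g=T+.155*Rm[:,2]
    y=Rm[:,1]; d=np.array([y[1],-y[0],0]); d/=np.linalg.norm(d); im=[]
    print("grip",g.round(4),"y az",np.degrees(np.arctan2(y[1],y[0])).round(2),"F",s["wrist_force"].round(1))
    for n in["scene","side"]:
        c,i,o=crop(n,g-[0,0,.02]); im.append(i); P=pts(c); m=masks(c)["red"]
        r,gg,b=[c["color"][...,k].astype(int) for k in range(3)]
        steel=(abs(r-b)<40)&(r>70); q=P-g
        near=(np.linalg.norm(q,axis=-1)<.075)&(c["depth"]>0)&(abs(q@y)<.02)&(q[...,2]<.02)
        for nm,mm in (("red",m&near),("steel",steel&near&(q[...,2]<-.012))):
            a=q[mm]
            if len(a)>5: 
                w=a-a.mean(0); B=np.stack([w@d,w[:,2]],1); ev=np.linalg.svd(B,full_matrices=False)[2][0]
                print(n,nm,len(a),"med d,z,y",(np.median(a@d)*1e3).round(1),(np.median(a[:,2])*1e3).round(1),(np.median(a@y)*1e3).round(1),"phi",np.degrees(np.arctan2(-ev[1],ev[0])).round(1),'d',(np.percentile(a@d,[3,97])*1e3).round(1),'z',(np.percentile(a[:,2],[3,97])*1e3).round(1))
    return np.hstack(im)[...,::-1]
E
python3 - <<'E'
from h import *
cv2.imwrite("pics/b2.png",tilt())
E
```

```text
grip [ 0.4196 -0.2094  0.0779] y az 74.45 F [ 0.7 -0.6 -0.2]
scene red 145 med d,z,y 15.3 -6.3 1.2 phi 40.5 d [-3.3 24.1] z [-15.2   8.1]
scene steel 208 med d,z,y 54.7 -15.2 2.5 phi 152.3 d [13.5 70.9] z [-32.5 -12.5]
side red 158 med d,z,y 17.3 -12.1 -0.7 phi 38.9 d [10.5 23.1] z [-18.4  -7. ]
side steel 484 med d,z,y 55.3 -19.2 -2.1 phi -18.5 d [24.4 70.6] z [-37.5 -16.1]
```

Request:
{"fn": "drive_tool", "kwargs": {"claw": [20,20,20,20,20,20,20,20], "slide": [[0.005,-0.0015,0.005],[0.01,-0.003,0.01],[0.016,-0.0045,0.016],[0.021,-0.006,0.021],[0.034,-0.009,0.031],[0.047,-0.013,0.039],[0.062,-0.017,0.045],[0.062,-0.017,0.045]], "yaw": [0,0,0,0,0,0,0,0]}}

```text
time: 6.78
tool_pos: [0.4458, -0.2168, 0.2537]
tcp_rot: [-0.427, -3.109, -0.001]
wrist_force: [-5.5, 1.4, 3.2]
width: 0.345
grip_force: 21.0
```

Run:
```python
from h import *
cv2.imwrite("pics/b3.png",tilt())
```

```text
grip [ 0.4453 -0.2166  0.0987] y az 74.35 F [-5.5  1.4  3.2]
scene red 64 med d,z,y 7.6 -14.7 -3.9 phi 64.0 d [-2.2 11.2] z [-23.3   2.1]
scene steel 308 med d,z,y 40.3 -34.9 1.3 phi 1.9 d [11.5 63.5] z [-39.1 -28.5]
side red 6 med d,z,y 11.1 -23.6 -0.6 phi 93.5 d [10.9 11.5] z [-26.2 -21.2]
side steel 650 med d,z,y 40.3 -39.0 -1.7 phi -0.3 d [12.6 61.5] z [-45.6 -34.3]
```

View pics/b3.png

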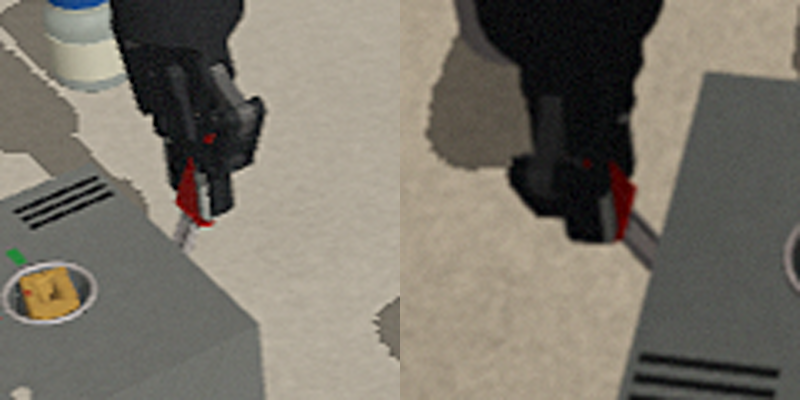

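The wall is turning the key: it stands at about 64°, with the blade tip on the wall and only 5 N of force. I continue.

Request:
{"fn": "drive_tool", "kwargs": {"claw": [20,20,20,20,20,20,20,20], "slide": [[0.006,-0.0017,0.003],[0.012,-0.0034,0.006],[0.018,-0.005,0.008],[0.024,-0.0067,0.01],[0.03,-0.0084,0.011],[0.035,-0.0098,0.012],[0.035,-0.0098,0.012],[0.035,-0.0098,0.012]], "yaw": [0,0,0,0,0,0,0,0]}}

```text
time: 7.55
tool_pos: [0.4636, -0.2216, 0.259]
tcp_rot: [-0.427, -3.112, -0.0]
wrist_force: [-3.9, 1.1, -2.1]
width: 0.349
grip_force: 21.3
```

Run:
```python
from h import *
cv2.imwrite("pics/b4.png",tilt())
```

```text
grip [ 0.4636 -0.2216  0.104 ] y az 74.36 F [-3.9  1.1 -2.1]
scene steel 384 med d,z,y 30.9 -40.3 1.2 phi 2.4 d [ 0.2 60.2] z [-42.8 -32.8]
side steel 804 med d,z,y 32.6 -44.2 -0.4 phi -0.0 d [ 5.3 58.2] z [-47.  -41.7]
```

Request:
{"fn": "drive_tool", "kwargs": {"claw": [20,20,20,20], "slide": [[0.003,-0.0008,0],[0.006,-0.0017,0],[0.008,-0.0022,0],[0.008,-0.0022,0]], "yaw": [0,0,0,0]}}

```text
time: 7.98
tool_pos: [0.4678, -0.2227, 0.2593]
tcp_rot: [0.427, 3.112, 0.0]
wrist_force: [-3.6, 0.3, -0.5]
width: 0.351
grip_force: 21.5
```

Request:
{"fn": "drive_tool", "kwargs": {"claw": [20,20,20,20,20,20,20,20], "slide": [[-0.03,0.008,0],[-0.05,0.013,0],[-0.05,0.013,0.07],[-0.05,0.013,0.14],[-0.05,0.013,0.2],[-0.05,0.013,0.2],[-0.05,0.013,0.2],[-0.05,0.013,0.2]], "yaw": [0,0,0,0,0,0,0,0]}}

```text
time: 8.65
tool_pos: [0.4427, -0.2163, 0.3595]
tcp_rot: [0.427, 3.11, -0.001]
wrist_force: [-1.1, 0.6, -2.5]
width: 0.346
grip_force: 21.5
```

Run:
```python
from h import *
cv2.imwrite("pics/b5.png",tilt())
```

```text
grip [ 0.443  -0.2164  0.2045] y az 74.35 F [-1.1  0.6 -2.5]
scene red 8 med d,z,y -3.4 -22.2 14.9 phi 141.2 d [-8.8  0.2] z [-23.9 -15.4]
scene steel 77 med d,z,y -1.5 -40.5 6.9 phi 96.0 d [-7.2  9.7] z [-53.3 -13. ]
side steel 35 med d,z,y -2.4 -45.9 -7.9 phi 101.7 d [-8.9  9.3] z [-60.  -16.7]
```

View pics/b5.png

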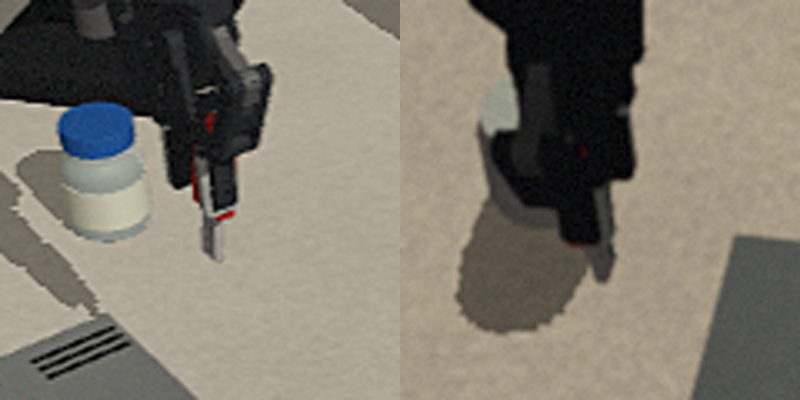

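```bash
cat >> h.py <<'E'
def blade():
    s=bot.read_state(); T=s["tool_pos"]; Rm=R.from_rotvec(s["tcp_rot"]).as_matrix(); g=T+.155*Rm[:,2]
    y=Rm[:,1]; d=np.array([y[1],-y[0],0]); d/=np.linalg.norm(d)
    print("grip",g.round(4))
    for n in["scene","side"]:
        c=cam(n); q=pts(c)-g; m=(c["depth"]>0)&(abs(q@y)<.015)&(abs(q@d)<.025)&(q[...,2]<-.03)&(q[...,2]>-.075)
        # silhouette: per image row, ray-cast edges and centre of the blade onto plane y=edge
        a=q[m]; 
        for lo in range(-66,-30,6):
            b=a[(a[:,2]*1e3>=lo)&(a[:,2]*1e3<lo+6)]
            if len(b)>3: print(n,lo+3,len(b),"d",(np.percentile(b@d,[5,50,95])*1e3).round(1),"y",(np.percentile(b@y,[5,50,95])*1e3).round(1))
E
python3 - <<'E'
from h import *
blade()
E
```

```text
grip [ 0.4419 -0.2158  0.2028]
scene -51 16 d [-3.3  0.1  1.1] y [-3.6  6.5  9. ]
scene -45 20 d [-3.6 -1.2  0.4] y [-5.3  5.1 10.1]
scene -39 14 d [-5.8 -1.9 -1. ] y [-3.2  6.9 10.2]
scene -33 17 d [-5.9 -2.2 -0.9] y [-4.   4.2  9.7]
side -57 20 d [-3.9 -0.4  0.7] y [-9.9 -8.2  2.3]
side -51 27 d [-5.6 -0.8  0.5] y [-9.6 -5.9  4.3]
side -45 21 d [-5.8 -2.4 -0.7] y [-9.8 -8.4 -3.5]
side -39 11 d [-6.9 -4.9 -1.5] y [-10.4  -8.8  -6.8]
```

The key is now close to upright, about 7° off, with the blade end roughly under the grip point. The wrist camera, moved nearer, will give the slot's position and angle.

Request:
{"fn": "drive_tool", "kwargs": {"claw": [20,20,20,20,20,20], "slide": [[0.06,-0.017,0.05],[0.12,-0.034,0.08],[0.139,-0.039,0.08],[0.139,-0.039,0.08],[0.139,-0.039,0.08],[0.139,-0.039,0.08]], "yaw": [0,0,0,0,0,0]}}

```text
time: 9.35
tool_pos: [0.5112, -0.2354, 0.3974]
tcp_rot: [-0.427, -3.109, -0.002]
wrist_force: [0.2, 0.4, -1.1]
width: 0.348
grip_force: 21.5
```

```bash
cat >> h.py <<'E'
def barrel(c,zt=.066):
    P=pts(c); m=masks(c); out={}
    bs=[b for b in blobs(c,m["brass"],60) if b[2] is not None and np.linalg.norm(b[2][:2]-[.55,-.247])<.03]
    if bs:
        b=max(bs,key=lambda b:b[0]); cn=max(cv2.findContours(b[3].astype(np.uint8),cv2.RETR_EXTERNAL,cv2.CHAIN_APPROX_NONE)[0],key=len)[:,0]
        q=np.array([ray(c,u,v,zt)[:2] for u,v in cn]); r=cv2.minAreaRect((q*1e3).astype(np.float32)); print(" brass",b[0],b[1],b[2],np.round(r[0],1),np.round(r[1],1),round(r[2],1))
    for k in("red","green"):
        for b in blobs(c,m[k],3):
            if b[2] is not None and np.linalg.norm(b[2][:2]-[.55,-.247])<.06: print(" ",k,b[0],b[1],b[2],ray(c,*b[1],.0625 if b[0]>100 else .066)[:2].round(4))
E
python3 - <<'E'
from h import *
c=cam("wrist"); save(c,"w2.png"); barrel(c); print(c["eye"])
for n in("scene","side"): print(n); barrel(cam(n))
E
```

```text
brass 1279 [316.2 262.4] [ 0.5412 -0.2429  0.0642] [ 544.5 -242.9] [33.1 36.1] 60.8
  red 7962 [317.5 331.7] [ 0.4954 -0.2296  0.2646] [ 0.5969 -0.2576]
  green 163 [260.4 273.6] [ 0.5376 -0.2861  0.063 ] [ 0.5378 -0.2861]
[ 0.43823134 -0.21376585  0.36688668]
scene
 brass 192 [229.5 186.8] [ 0.5521 -0.2435  0.0664] [ 552.6 -243.2] [43.6 28.7] 58.2
  red 9 [242. 113.] [ 0.5107 -0.2184  0.2201] [ 0.3468 -0.4136]
  red 20 [210.2 194.7] [ 0.5911 -0.2586  0.0642] [ 0.5923 -0.2564]
  green 18 [219.4 175.6] [ 0.5397 -0.2869  0.065 ] [ 0.5408 -0.2851]
side
 brass 263 [318.7 374. ] [ 0.5499 -0.2466  0.0634] [ 550.3 -248.8] [32.3 28.1] 60.6
  red 43 [347.2 378.2] [ 0.5904 -0.2589  0.0609] [ 0.59   -0.2624]
  green 46 [314.6 399.1] [ 0.539  -0.2874  0.0608] [ 0.5388 -0.2912]
```

View pics/w2.png

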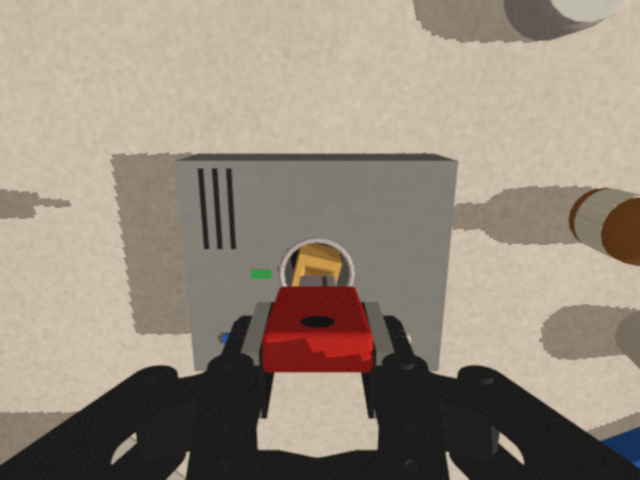

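The wrist view has the key's bow in front of the barrel, which sits at about (316,262). The side and wrist views both put the slot's long side at azimuth 60.7°, so the barrel is at about 0.24 rad. I align and hover just above the mouth.

Request:
{"fn": "drive_tool", "kwargs": {"claw": [20,20,20,20,20,20,20,20], "slide": [[0.04,-0.012,-0.03],[0.081,-0.024,-0.06],[0.081,-0.024,-0.11],[0.081,-0.024,-0.16],[0.081,-0.024,-0.19],[0.081,-0.024,-0.2],[0.081,-0.024,-0.2],[0.081,-0.024,-0.2]], "yaw": [-0.03,-0.06,-0.077,-0.077,-0.077,-0.077,-0.077,-0.077]}}

```text
time: 10.17
tool_pos: [0.5525, -0.2478, 0.2997]
tcp_rot: [0.8, 3.038, -0.0]
wrist_force: [-0.6, -1.3, 0.4]
width: 0.349
grip_force: 21.5
```

Run:
```python
from h import *
blade()
g=np.array([.551,-.2465,.075]); im=[]
for n in("scene","side"):
    c,i,o=crop(n,g,30); im.append(i); print(n,o)
cv2.imwrite("pics/c1.png",np.hstack(im)[...,::-1])
```

```text
grip [ 0.5525 -0.2478  0.1447]
scene -51 13 d [-4.7 -1.   0.5] y [-2.7  7.6 10.2]
scene -45 11 d [-5.6 -1.6 -0.5] y [-1.9  8.2 10.6]
scene -39 12 d [-6.8 -2.8 -1.2] y [-1.1  7.9  9.5]
scene -33 10 d [-7.7 -4.5 -2.1] y [ 7.1  8.7 10.1]
side -57 15 d [-2.7  1.5  2.2] y [-9.  -5.7  2.6]
side -51 25 d [-4.3  0.6  1.6] y [-9.5 -6.9  4.8]
side -45 14 d [-5.1 -1.   0.9] y [-10.   -7.9  -2.9]
side -39 7 d [-5.1 -3.  -1.2] y [-10.2  -9.1  -7.7]
scene (198, 152)
side (289, 338)
```

View pics/c1.png

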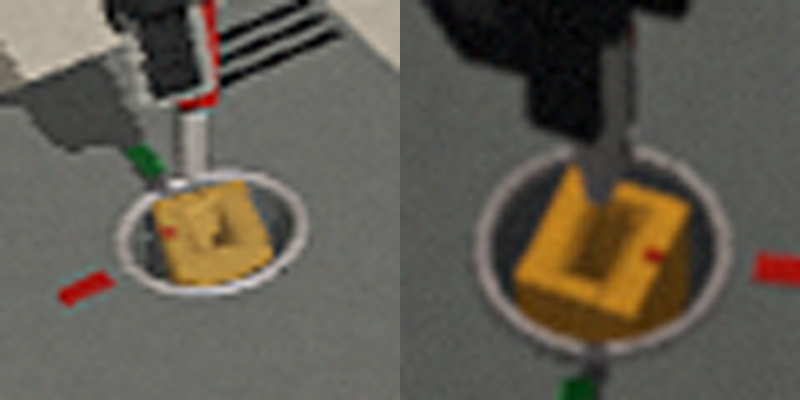

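Scene crop: blade end at (193,175), slot centre at (210,228). Side crop: blade end at (200,203), slot centre at (210,240). I triangulate both points.

```bash
cat >> h.py <<'E'
def tri(cs,uvs):
    A=np.zeros((3,3));b=np.zeros(3);L=[]
    for c,(u,v) in zip(cs,uvs):
        K=np.array(c["mtx"]); d=c["rotation"]@np.array([(u-K[0,2])/K[0,0],-(v-K[1,2])/K[1,1],-1]); d/=np.linalg.norm(d); M=np.eye(3)-np.outer(d,d); A+=M;b+=M@c["eye"];L.append(M)
    p=np.linalg.solve(A,b); return p,[np.linalg.norm(M@(p-c["eye"])) for M,c in zip(L,cs)]
E
python3 - <<'E'
from h import *
cs=[cam("scene"),cam("side")]; k=60/400; o=[(198,152),(289,338)]
f=lambda a,b:[(o[0][0]+a[0]*k-.4,o[0][1]+a[1]*k-.4),(o[1][0]+b[0]*k-.4,o[1][1]+b[1]*k-.4)]
t,e=tri(cs,f((193,175),(200,203))); s,e2=tri(cs,f((212,228),(208,240))); print(t,e,s,e2)
D=s-t; y=np.array([.49,.871]); d=np.array([.871,-.49]); print("delta xy",D[:2],"d",D[:2]@d,"y",D[:2]@y)
for i,c in enumerate(cs):
    print([ (ray(c,*f((212,228),(208,240))[i],.066)-ray(c,*f((193,175),(200,203))[i],z)).round(4) for z in(.081,.084)])
E
```

```text
[ 0.54957289 -0.25111252  0.08261871] [np.float64(0.00022035418746090286), np.float64(0.000220354187460835)] [ 0.55079478 -0.24721627  0.064492  ] [np.float64(0.001025939851939787), np.float64(0.0010259398519398993)]
delta xy [0.00122189 0.00389625] d -0.0008448919071184788 y 0.003992357333935617
[array([ 0.0027,  0.0072, -0.015 ]), array([ 0.0004,  0.0041, -0.018 ])]
[array([ 0.0017,  0.0011, -0.015 ]), array([ 0.0019,  0.0034, -0.018 ])]
```

Request:
{"fn": "drive_tool", "kwargs": {"claw": [20,20,20,20,20,20,20,20], "slide": [[-0.0015,0.001,-0.01],[-0.0015,0.001,-0.02],[-0.0015,0.001,-0.026],[-0.0015,0.001,-0.032],[-0.0015,0.001,-0.038],[-0.0015,0.001,-0.042],[-0.0015,0.001,-0.046],[-0.0015,0.001,-0.046]], "yaw": [0,0,0,0,0,0,0,0]}}

```text
time: 11.13
tool_pos: [0.5517, -0.2471, 0.2755]
tcp_rot: [-0.8, -3.037, -0.0]
wrist_force: [-1.1, 0.1, -0.4]
width: 0.347
grip_force: 21.5
```

Request:
{"fn": "drive_tool", "kwargs": {"claw": [20,20,20,20,20,20], "slide": [[0,0,-0.005],[0,0,-0.01],[0,0,-0.015],[0,0,-0.02],[0,0,-0.024],[0,0,-0.024]], "yaw": [0,0,0,0,0,0]}}

```text
time: 11.63
tool_pos: [0.5522, -0.2474, 0.2641]
tcp_rot: [0.8, 3.037, -0.001]
wrist_force: [1.0, -0.6, -0.9]
width: 0.343
grip_force: 21.5
```

Request:
{"fn": "drive_tool", "kwargs": {"claw": [20,20,20,20,20,20], "slide": [[0,0,-0.005],[0,0,-0.01],[0,0,-0.014],[0,0,-0.018],[0,0,-0.022],[0,0,-0.022]], "yaw": [0,0,0,0,0,0]}}

```text
time: 12.13
tool_pos: [0.5528, -0.2477, 0.2551]
tcp_rot: [0.799, 3.035, -0.001]
wrist_force: [1.3, -0.9, 8.4]
width: 0.349
grip_force: 22.5
```

Run:
```python
from h import *
g=np.array([.551,-.2465,.085]); im=[]
for n in("scene","side"):
    c,i,o=crop(n,g,30); im.append(i)
cv2.imwrite("pics/c2.png",np.hstack(im)[...,::-1]); print(bot.read_state()["wrist_force"])
```

```text
[ 0.72850462 -0.90778511  7.69467161]
```

View pics/c2.png

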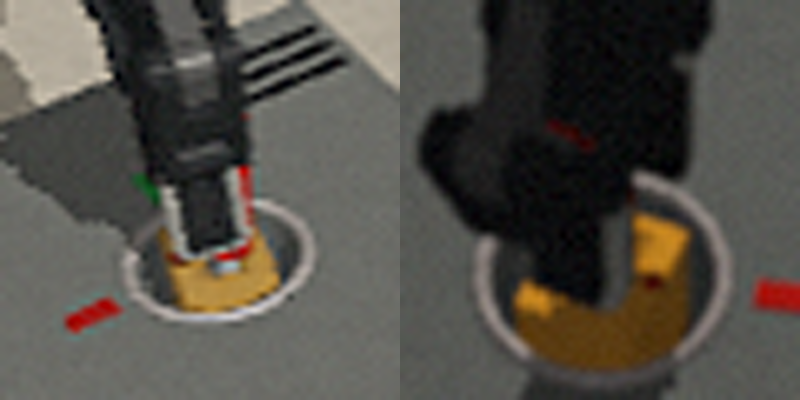

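The key is in the slot and nearly home, with 8 N of contact force. I push a little further.

Request:
{"fn": "drive_tool", "kwargs": {"claw": [20,20,20,20,20], "slide": [[0,0,-0.004],[0,0,-0.008],[0,0,-0.012],[0,0,-0.014],[0,0,-0.014]], "yaw": [0,0,0,0,0]}}

```text
time: 12.65
tool_pos: [0.5536, -0.2481, 0.2502]
tcp_rot: [0.799, 3.032, -0.002]
wrist_force: [0.5, 0.0, 15.4]
width: 0.345
grip_force: 23.5
```

Request:
{"fn": "drive_tool", "kwargs": {"claw": [60,60,60,60,60,60,60,60], "slide": [[0,0,0.008],[0,0,0.008],[0,0,0.008],[0,0,0.008],[0,0,0.08],[0,0,0.15],[0,0,0.18],[0,0,0.18]], "yaw": [0,0,0,0,0,0,0,0]}}

```text
time: 13.32
tool_pos: [0.5533, -0.2479, 0.3408]
tcp_rot: [0.798, 3.031, -0.002]
wrist_force: [1.3, -0.4, 1.2]
width: 0.701
grip_force: 0.0
```

```bash
cat >> h.py <<'E'
def keyin(name=None,b=np.array([.5508,-.247]),h=35):
    im=[]
    for n in("scene","side"):
        c,i,o=crop(n,[b[0],b[1],.09],h); im.append(i); P=pts(c); m=masks(c)["red"]&(c["depth"]>0)&(np.linalg.norm(P[...,:2]-b,axis=-1)<.03)&(P[...,2]>.068)
        q=P[m]
        if len(q)<10: print(n,"few",len(q)); continue
        print(n,len(q),"z pct",(np.percentile(q[:,2],[2,50,98])*1e3).round(1),"xy med",np.median(q,0).round(4))
        t=q[q[:,2]>np.percentile(q[:,2],98)-.004]
        r=cv2.minAreaRect((q[:,:2]*1e3).astype(np.float32)); print("  rect",np.round(r[0],1),np.round(r[1],1),round(r[2],1))
        for lo in(70,80,90,100,110):
            s=q[(q[:,2]*1e3>lo)&(q[:,2]*1e3<=lo+10)]
            if len(s)>3: print("   ",lo+5,len(s),np.median(s[:,:2],0).round(4))
    if name: cv2.imwrite("pics/"+name,np.hstack(im)[...,::-1])
E
python3 - <<'E'
from h import *
keyin("d1.png"); s=bot.read_state(); print(s["tool_pos"],s["wrist_force"])
for n in("scene","side"): barrel(cam(n))
E
```

```text
scene 180 z pct [ 71.6 106.6 120.6] xy med [ 0.5575 -0.2344  0.1066]
  rect [ 552.3 -244. ] [31.2 11.2] 59.4
    75 23 [ 0.5581 -0.2336]
    85 23 [ 0.5579 -0.2329]
    95 27 [ 0.5583 -0.2334]
    105 24 [ 0.5595 -0.2327]
    115 64 [ 0.5551 -0.2403]
side 123 z pct [ 92.2 115.5 117.7] xy med [ 0.5502 -0.2481  0.1155]
  rect [ 549.9 -247.7] [29.2 10.4] 60.1
    115 120 [ 0.5503 -0.2473]
[ 0.55166774 -0.24713039  0.33599704] [-0.40984605  0.10305762 -0.35570998]
 brass 119 [230.4 188.5] [ 0.5565 -0.2355  0.0667] [ 552.6 -243.2] [43.6 28.7] 58.2
  red 183 [227.2 174.4] [ 0.5571 -0.2343  0.1055] [ 0.5258 -0.2787]
  red 20 [210.2 194.7] [ 0.5911 -0.2582  0.0643] [ 0.5923 -0.2564]
  red 130 [318.2 351.2] [ 0.5502 -0.2472  0.1157] [ 0.5546 -0.2049]
  red 5 [312. 376.] [ 0.5391 -0.2586  0.0761] [ 0.5398 -0.2516]
  red 42 [347.2 378.2] [ 0.5907 -0.2588  0.0611] [ 0.59   -0.2624]
```

View pics/d1.png

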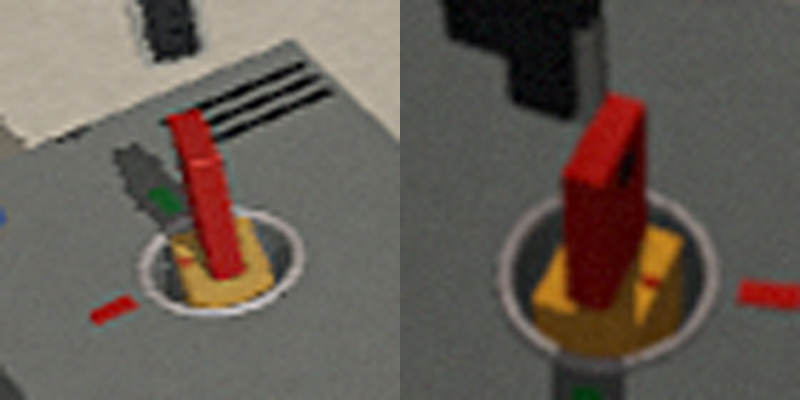

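The views show the bow standing upright, with its shoulder down on the barrel and its top at about 118 to 120 mm against an expected 118. To be certain it is home, I press on the top with closed fingers.

Request:
{"fn": "drive_tool", "kwargs": {"claw": [0,0,0,0,0,0,0,0], "slide": [[-0.002,0.001,0],[-0.002,0.001,0],[-0.002,0.001,0],[-0.002,0.001,0],[-0.002,0.001,-0.03],[-0.002,0.001,-0.06],[-0.002,0.001,-0.075],[-0.002,0.001,-0.075]], "yaw": [0,0,0,0,0,0,0,0]}}

```text
time: 14.18
tool_pos: [0.5498, -0.2462, 0.2961]
tcp_rot: [-0.799, -3.034, -0.002]
wrist_force: [-0.6, 0.5, 0.4]
width: -0.0
grip_force: 0.0
```

Request:
{"fn": "drive_tool", "kwargs": {"claw": [0,0,0,0,0], "slide": [[0,0,-0.004],[0,0,-0.008],[0,0,-0.011],[0,0,-0.014],[0,0,-0.014]], "yaw": [0,0,0,0,0]}}

```text
time: 14.6
tool_pos: [0.5509, -0.2467, 0.2919]
tcp_rot: [0.8, 3.038, -0.0]
wrist_force: [-0.1, -0.3, -0.2]
width: -0.003
grip_force: 0.0
```

Request:
{"fn": "drive_tool", "kwargs": {"claw": [0,0,0,0], "slide": [[0,0,-0.003],[0,0,-0.005],[0,0,-0.007],[0,0,-0.007]], "yaw": [0,0,0,0]}}

```text
time: 14.93
tool_pos: [0.552, -0.2474, 0.2915]
tcp_rot: [0.799, 3.033, -0.002]
wrist_force: [-1.3, 0.6, 10.2]
width: 0.001
grip_force: 5.1
```

The fingers met the key's top at 118 mm, so it is fully home. Now I raise, open and regrip it.

Request:
{"fn": "drive_tool", "kwargs": {"claw": [0,0,60,60,60,60,60,60], "slide": [[0,0,0.03],[0,0,0.06],[0,0,0.06],[0,0,0.06],[0,0,0.06],[0,0,0.06],[0,0,0.06],[0,0,0.03]], "yaw": [0,0,0,0,0,0,0,0], "newtons": 30}}

```text
time: 15.6
tool_pos: [0.5519, -0.2472, 0.3053]
tcp_rot: [0.799, 3.034, -0.001]
wrist_force: [0.8, -0.2, -0.5]
width: 0.705
grip_force: 0.0
```

Request:
{"fn": "drive_tool", "kwargs": {"claw": [60,60,60,60,20,20,20,20], "slide": [[0,0,-0.04],[0,0,-0.08],[0,0,-0.096],[0,0,-0.096],[0,0,-0.096],[0,0,-0.096],[0,0,-0.096],[0,0,-0.096]], "yaw": [0,0,0,0,0,0,0,0]}}

```text
time: 16.27
tool_pos: [0.5515, -0.247, 0.2566]
tcp_rot: [0.799, 3.036, -0.001]
wrist_force: [-0.6, -0.6, 1.9]
width: 0.342
grip_force: 31.4
```

Request:
{"fn": "drive_tool", "kwargs": {"claw": [20,20], "slide": [[0,0,0],[0,0,0]], "yaw": [0,0]}}

```text
time: 16.43
tool_pos: [0.5514, -0.247, 0.2566]
tcp_rot: [0.799, 3.036, -0.001]
wrist_force: [0.2, 0.4, 4.2]
width: 0.346
grip_force: 31.6
```

Request:
{"fn": "drive_tool", "kwargs": {"claw": [20,20,20,20,20,20,20,20], "slide": [[0,0,0],[0,0,0],[0,0,0],[0,0,0],[0,0,0],[0,0,0],[0,0,0],[0,0,0]], "yaw": [-0.03,-0.06,-0.09,-0.12,-0.15,-0.18,-0.21,-0.24]}}

```text
time: 17.1
tool_pos: [0.5512, -0.2476, 0.2566]
tcp_rot: [1.866, 2.524, -0.002]
wrist_force: [-1.4, -2.7, 4.7]
width: 0.347
grip_force: 31.7
```

Request:
{"fn": "drive_tool", "kwargs": {"claw": [20,20,20,20,20,20,20,20], "slide": [[0,0,0],[0,0,0],[0,0,0],[0,0,0],[0,0,0],[0,0,0],[0,0,0],[0,0,0]], "yaw": [-0.03,-0.06,-0.09,-0.12,-0.15,-0.18,-0.2,-0.2]}}

```text
time: 17.77
tool_pos: [0.5508, -0.2478, 0.2566]
tcp_rot: [2.553, 1.827, -0.002]
wrist_force: [-2.8, -2.7, 6.0]
width: 0.344
grip_force: 31.9
```

Run:
```python
from h import *
s=bot.read_state(); y=R.from_rotvec(s["tcp_rot"]).as_matrix()[:,1]; print(np.degrees(np.arctan2(y[1],y[0])),s["torque"],s["wrist_force"],s["q"])
```

```text
-18.8300439579039 [-0.57491867  0.56885466  0.01740958] [-2.84650735 -2.68058979  5.96073953] [-0.46339406  0.26263171  1.89640328 -0.00274725  0.98107324 -0.13322022]
```

Request:
{"fn": "drive_tool", "kwargs": {"claw": [20,20,20,20,20], "slide": [[0,0,0],[0,0,0],[0,0,0],[0,0,0],[0,0,0]], "yaw": [-0.012,-0.024,-0.036,-0.045,-0.045]}}

```text
time: 18.18
tool_pos: [0.5506, -0.2478, 0.2566]
tcp_rot: [2.674, 1.645, -0.002]
wrist_force: [-2.7, -3.6, 5.3]
width: 0.345
grip_force: 31.9
```

Run:
```python
from h import *
s=bot.read_state(); y=R.from_rotvec(s["tcp_rot"]).as_matrix()[:,1]; print(np.degrees(np.arctan2(y[1],y[0])),s["torque"],s["wrist_force"])
```

```text
-26.820428159658935 [-0.58430929  0.75277031  0.0446765 ] [-2.69464864 -3.56335226  5.3432271 ]
```

Request:
{"fn": "drive_tool", "kwargs": {"claw": [20,20,20,20], "slide": [[0,0,0],[0,0,0],[0,0,0],[0,0,0]], "yaw": [-0.01,-0.02,-0.025,-0.025]}}

```text
time: 18.52
tool_pos: [0.5506, -0.2477, 0.2566]
tcp_rot: [2.735, 1.541, -0.003]
wrist_force: [-2.8, -2.3, 5.7]
width: 0.348
grip_force: 32.0
```

Run:
```python
from h import *
s=bot.read_state(); y=R.from_rotvec(s["tcp_rot"]).as_matrix()[:,1]; print(np.degrees(np.arctan2(y[1],y[0])),s["torque"],s["wrist_force"])
keyin()
for n in("scene","side"): barrel(cam(n))
```

```text
-31.202428610885164 [-0.4648463   0.68097933  0.63089687] [-2.8455445  -2.27674699  5.65204508]
scene 350 z pct [ 70.2  98.2 120.8] xy med [ 0.5543 -0.2419  0.0982]
  rect [ 553.8 -243.3] [18. 30.] 56.0
    75 55 [ 0.5551 -0.2418]
    85 67 [ 0.5548 -0.2413]
    95 56 [ 0.5552 -0.2411]
    105 60 [ 0.554  -0.2411]
    115 86 [ 0.5545 -0.2434]
side 95 z pct [112.8 115.8 146.2] xy med [ 0.5492 -0.2473  0.1158]
  rect [ 550.1 -250.8] [15.2 38.3] 29.3
    115 87 [ 0.5481 -0.2467]
 brass 113 [231.2 189.5] [ 0.5561 -0.2342  0.0657] [ 556.4 -237.2] [29.7 37.9] 53.6
  red 352 [226.4 174.7] [ 0.5542 -0.2424  0.0979] [ 0.5275 -0.2793]
  red 20 [210.2 194.7] [ 0.5913 -0.2571  0.0647] [ 0.5923 -0.2564]
  red 102 [317.3 351. ] [ 0.5495 -0.2465  0.1157] [ 0.5533 -0.2044]
  red 43 [347.2 378.2] [ 0.5902 -0.2592  0.0606] [ 0.59   -0.2624]
```

The torque jumped to 0.63 N m, so the barrel is at its stop. I ease back slightly, release and retreat.

Request:
{"fn": "drive_tool", "kwargs": {"claw": [20,20,60,60,60,60,60,60], "slide": [[0,0,0],[0,0,0],[0,0,0],[0,0,0],[0,0,0],[0,0,0],[0,0,0.06],[0,0,0.12]], "yaw": [0.018,0.018,0.018,0.018,0.018,0.018,0.018,0.018]}}

```text
time: 19.38
tool_pos: [0.5496, -0.2459, 0.3126]
tcp_rot: [-2.689, -1.614, 0.006]
wrist_force: [0.4, 0.0, 0.4]
width: 0.698
grip_force: 0.0
```

Request:
{"fn": "drive_tool", "kwargs": {"claw": [60,60,60,60,60,60], "slide": [[0,0,0.08],[0,0,0.16],[0,0,0.2],[0,0,0.2],[0,0,0.2],[0,0,0.2]], "yaw": [0,0,0,0,0,0]}}

```text
time: 19.88
tool_pos: [0.5505, -0.2464, 0.4138]
tcp_rot: [-2.692, -1.616, 0.002]
wrist_force: [-0.7, -0.3, -0.1]
width: 0.704
grip_force: 0.0
```

Run:
```python
from h import *
keyin("e1.png",h=30); 
for n in("scene","side"): barrel(cam(n))
```

```text
scene 347 z pct [ 70.6  97.5 120.2] xy med [ 0.5552 -0.2424  0.0975]
  rect [ 552.3 -245. ] [14.5 28.8] 65.3
    75 57 [ 0.557  -0.2417]
    85 61 [ 0.5552 -0.2409]
    95 64 [ 0.5558 -0.242 ]
    105 54 [ 0.5547 -0.2413]
    115 96 [ 0.5537 -0.244 ]
side 116 z pct [113.5 115.7 117.5] xy med [ 0.5513 -0.2482  0.1157]
  rect [ 551.  -247.9] [11.2 28. ] 61.7
    115 115 [ 0.5513 -0.2481]
 brass 112 [231.6 189.4] [ 0.5558 -0.2339  0.0657] [ 556.6 -237.1] [29.5 38.1] 52.7
  red 351 [226.3 174.7] [ 0.555  -0.2425  0.0984] [ 0.5276 -0.2795]
  red 20 [210.2 194.7] [ 0.5917 -0.257   0.065 ] [ 0.5923 -0.2564]
  red 124 [318.9 351.6] [ 0.5516 -0.248   0.1155] [ 0.5556 -0.2058]
  red 43 [347.2 378.2] [ 0.5904 -0.2584  0.0605] [ 0.59   -0.2624]
```

View pics/e1.png

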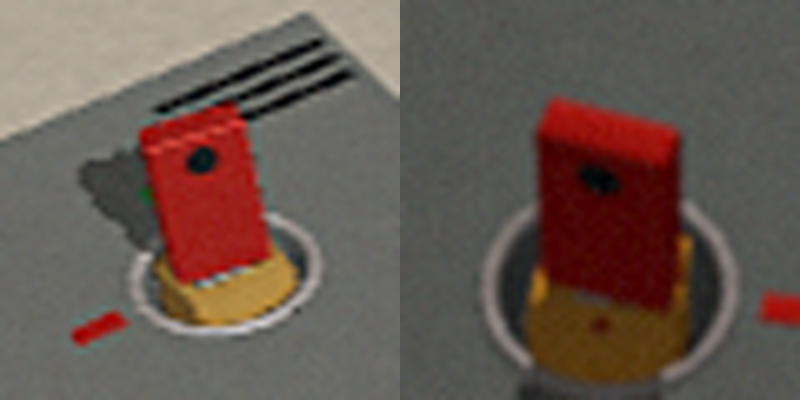

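The bow stands upright with its top at the same height as before, and the index at side crop (200,322) now faces the green mark. A quick numeric check of the index azimuth, then I hand in.

Run:
```python
from h import *
c,i,o=crop("side",[.5508,-.247,.09],30)
p=ray(c,o[0]+200*.15-.4,o[1]+322*.15-.4,.066)[:2]; g=ray(c,314.6,399,.062)[:2]; b=np.array([.5503,-.2488])
az=lambda v:np.degrees(np.arctan2(v[1],v[0])); print(p,np.linalg.norm(p-b),az(p-b),az(g-b)); s=bot.read_state(); print(s["time"],s["joint_vel"].round(3))
```

```text
[ 0.54701308 -0.25947949] 0.011173873596958032 -107.10726782222088 -105.82693739526133
20.1333 [-0.001 -0.005 -0.009 -0.002 -0.    -0.002]
```

The index is at -107° and the green mark at -106°, so the barrel is at the green mark.

```bash
python3 -c "
from workcell import bot
print(bot.finish_job())"
```

```text
the job is handed in; nothing more can be done
None
```

The key stands upright and fully home in the switch, turned clockwise to its stop at the green mark and released; the arm is clear, it did not go near the bottle, tin or cup, and the job is handed in (no score was returned).

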